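# Put the scale's check weights away

### The arm

A 6-joint arm with a two-finger parallel gripper is mounted at the origin on a cart in front of the work surface, level with it; the furniture and walls round the work are solid. World frame = base frame: x ahead of the robot, y to its left, z up, the work surface at z = 0. Lengths are in mm, angles in rad, forces in N, time in s.
With the tool pointing down it reaches from about 350 to 975 mm from the base axis. Payload 7.1 kg.
Tool frame: the origin (TCP) lies at the very end of the fingers, on their centre line; the grasp point (between the pads) lies ctrl.hold_point_z behind it (ctrl.hold_point_z is the distance from the TCP to the grasp point, in mm); z points along the fingers, y is the line along which they close (so a half turn about z gives the same grasp; the last joint's range is limited). The gripper opens to 88 mm and grips with 3 to 60 N. Pads are 20 mm wide; open, the fingers measure 115 mm over their backs; the gripper's body (75 mm by 178 mm) begins 61 mm behind the grasp point.
Start: joints at [1.317, 0.423, 1.63, -0, 1.089, -0.019], TCP at [145.374, 607.841, 222.675] pointing down, gripper open.
Joint ranges: [-3, 3], [-0.9, 2.11], [0.09, 2.58], [-1.31, 4.45], [0.11, 2.69], [-2.54, 2.54]. Speed limits (rad/s): [2.39, 2.39, 3.01, 3.14, 3.14, 3.14].

### API

Orientations are given as a rotation vector (axis times angle).
In Python, from workcell import ctrl gives the robot as it stands. The module is installed in compiled form; this text tells all that it offers.
- The arm moves only by the shell command python3 -m creep 'ROWS'. ROWS is JSON, a list of rows, each an object with "translation": the shift along the tool's x, y, z in mm, a list of three; "angular": the turn, a rotation vector about the tool's x, y, z in rad, a list of three; "jaw": the opening, from 0 (shut) to 1 (fully open). A call has exactly 8 rows; each row is the pose to reach, as a shift and turn from the pose commanded when the call began, along the tool's axes at that moment; what a row does not reach only later rows make up. A row lasts 1/8 s, in which the tool goes at most 62.5 mm and 10.7 degrees, less where a joint would pass 70% of its speed; a pose out of reach is approached as far as the arm can. A call with a gripper value outside its range is refused whole. The fingers move at their own pace and stop on an object; the grip force is fixed at half the most. Time passes only in rows, so rows that repeat a pose let the fingers close, or fill a call up. It gives the time, the measured TCP pose, the force, the opening and the grip force at its end, in the units of the state.
- ctrl.get_obs(): the state, without advancing time (a new reading comes with each control period).
- ctrl.get_image(name): name is "scene" or "top" or "wrist"; returns the picture (400x640x3 uint8, red, green, blue); there is no depth.
- ctrl.camera_info(name): a dict with "camera_matrix" (3x3 intrinsics, pixels), "distortion" ([k1, k2, p1, p2, k3] as OpenCV has them; the pictures are not rectified), "world_from_camera" (4x4, takes a point from camera to world coordinates). Camera axes: x right, y up, looking along -z (the intrinsics and any distortion apply to the point x, -y, -z); pixel columns grow to the right and rows downward; lengths in mm; the calibration is good to about 2 mm. A picture is of the moment at which its call begins: read the wrist's pose just before it. camera_info takes no time and is no camera call; for the wrist camera it gives the pose at the moment of the call.
- ctrl.close_job(): hands the job in; it is judged then, once.
Trained networks look in the newest picture that a camera, given by its name, has taken for a name from the list of things; names that differ only in an ending like _2 or _b are one class to them, and where a whole thing is asked for, a point or a joint stands for the part that bears it (a point fixed in the world has none). Each returns a list of dicts, best first, with "score" (0 to 1); they miss things now and then, are a little off and sometimes report something else, mostly with a low value. They report only what shows in the picture. A call takes as long as a camera call. They do not tell look-alikes from the thing itself.
- ctrl.look_for(camera, label): "rect" ([left, top, right, bottom] in pixels, round what is visible of it).
The state is a dict: "t": time; "qpos": joint angles; "qvel": joint speeds; "joint_torque": joint torques, N m; "ee_pos": TCP position; "orientation": TCP orientation; "ft_force": force on the tool from outside, world axes, zero at the start; "moment": the same for the moment, N m; "width": finger opening in mm; "grasp_force": force on a finger pad.
Only numpy, scipy, OpenCV 4.12 (cv2) and the standard library are available. Lean on these libraries where they do the work, as an engineer would, in place of code of your own. Each camera call takes 0.05 s, during which the arm holds its last target. There are 200 camera calls.

### The job

The scale has been checked: take apart the two piles of steel check weights on its pan and put each weight away in its own wooden block, the one whose round well fits it, sitting flat on the felt at the bottom of the well. Set the weights down gently without dropping any, and leave the open tin of screws where it stands.

Things in the scene. Friction and masses are not known exactly. Their poses are not given: they have to be found in the camera images.
- weight_500: Stainless steel check weight of 500 g, the widest: a plain upright disc 63.5 mm in diameter and 20 mm high, flat top and bottom, small brass plug in its top. Loose; stands directly on the scale's pan at the start, with one of the two small weights (100 g or 50 g) on top of it. Origin: centre of its underside, z up.
- weight_200: Stainless steel check weight of 200 g, second widest: a plain upright disc 40.2 mm in diameter and 20 mm high, flat top and bottom, small brass plug in its top. Loose; stands directly on the scale's pan at the start, with one of the two small weights (100 g or 50 g) on top of it. Origin: centre of its underside, z up.
- weight_100: Stainless steel check weight of 100 g, third: a plain upright disc 30 mm in diameter and 18 mm high, flat top and bottom, small brass plug in its top. Loose; stands at the start on top of one of the two big weights (500 g or 200 g; which one differs from start to start). Origin: centre of its underside, z up.
- weight_50: Stainless steel check weight of 50 g, the narrowest: a plain upright disc 21 mm in diameter and 18.3 mm high, flat top and bottom, small brass plug in its top. Loose; stands at the start on top of one of the two big weights (500 g or 200 g; which one differs from start to start). Origin: centre of its underside, z up.
- block_500: Home of the 500 g weight: square pale wooden block 98 x 98 x 24 mm high, fixed on the bench, with a round well 71.5 mm wide and 8 mm deep in the middle of its top (3 mm chamfer at the mouth, grey felt on its floor). Origin: centre of the underside, below the well's axis; z up; the well's floor is 16 mm above it. The blocks swap places between starts.
- block_200: Home of the 200 g weight: square pale wooden block 76 x 76 x 24 mm high, fixed on the bench, with a round well 48 mm wide and 8 mm deep in the middle of its top (3 mm chamfer at the mouth, grey felt on its floor). Origin: centre of the underside, below the well's axis; z up; the well's floor is 16 mm above it. The blocks swap places between starts.
- block_100: Home of the 100 g weight: square pale wooden block 66 x 66 x 24 mm high, fixed on the bench, with a round well 37 mm wide and 8 mm deep in the middle of its top (3 mm chamfer at the mouth, grey felt on its floor). Origin: centre of the underside, below the well's axis; z up; the well's floor is 16 mm above it. The blocks swap places between starts.
- block_50: Home of the 50 g weight: square pale wooden block 58 x 58 x 24 mm high, fixed on the bench, with a round well 28.5 mm wide and 8 mm deep in the middle of its top (3 mm chamfer at the mouth, grey felt on its floor). Origin: centre of the underside, below the well's axis; z up; the well's floor is 16 mm above it. The blocks swap places between starts.
- scale: Parcel scale, 232 x 235 x 63 mm, fixed. Origin: centre of its underside; its own x runs from the key panel (-x) to the pan, z up. The flat pan is 142 x 232 mm, its top 63 mm above the origin and its middle 45 mm along +x; the two piles of weights stand on it about 110 mm apart along y.
- screw_tin: Open round white tin of screws, 70 mm in diameter, 39 mm high, standing loose on the bench among the blocks; it is not to be moved. Origin: centre of its underside.
Mind the look-alikes: they are no part of the job. What is shaped like the weight_100 but orange is not meant.

How it is judged:
By the outcome, as a careful person would: the job done as asked, in the order asked, and still so for the second after the job is handed in, with the robot touching nothing.
It also fails if it takes over 96 s, if anything falls off the work surface, if the arm or the gripper's body presses on something with over 40 N, if the wrist force passes 120 N, or if a joint passes its speed limit or range.

## Working session

There is one attempt and no reset: what is moved stays moved. The work goes in short steps, Python scripts to look and compute and a shell command to move; the robot and the scene stay as the last step left them, time stands still between calls to the robot, and variables do not carry over. Pictures are saved under pics/ and viewed, at most 14 in all, crops included, and the job is handed in when it is done.

```bash
mkdir -p pics; cat > h.py <<'E'
from workcell import ctrl
import numpy as np, cv2
from scipy.spatial.transform import Rotation as R
def look(cam,name):
    im=ctrl.get_image(cam); cv2.imwrite(f'pics/{name}.png',im[...,::-1]); return im
def ray(cam,u,v,z,info=None):
    c=info or ctrl.camera_info(cam); K=np.array(c['camera_matrix'],float); D=np.array(c['distortion'],float); T=np.array(c['world_from_camera'],float)
    p=cv2.undistortPoints(np.array([[[u,v]]],float),K,D)[0,0]
    d=T[:3,:3]@np.array([p[0],-p[1],-1]); o=T[:3,3]
    return o+d*(z-o[2])/d[2]
def proj(cam,P,info=None):
    c=info or ctrl.camera_info(cam); K=np.array(c['camera_matrix'],float); D=np.array(c['distortion'],float); T=np.array(c['world_from_camera'],float)
    q=(np.atleast_2d(P)-T[:3,3])@T[:3,:3]; q=q*[1,-1,-1]
    return cv2.projectPoints(q,np.zeros(3),np.zeros(3),K,D)[0][:,0]
def shift(P):
    "tool-axes shift from the measured TCP to world P"
    o=ctrl.get_obs(); return R.from_rotvec(o['orientation']).inv().apply(np.array(P)-o['ee_pos'])
E
python3 - <<'E'
from h import *
print(ctrl.hold_point_z, ctrl.get_obs())
look('top','top0'); 
for l in ['weight_500','weight_200','weight_100','weight_50','block_500','block_200','block_100','block_50','scale','screw_tin']:
    print(l,[(round(d['score'],2),np.round(d['rect']).tolist()) for d in ctrl.look_for('top',l)[:4]])
look('scene','scene0')
print(ctrl.camera_info('top'))
E
```

```text
18.700000000000003 {'t': 0.0, 'qpos': array([ 1.31699662e+00,  4.23865261e-01,  1.63071215e+00, -2.74982744e-05,
        1.08855430e+00, -1.90059832e-02]), 'qvel': array([ 0.00044914,  0.00046084, -0.00024783,  0.00025957, -0.00058442,
       -0.00191853]), 'joint_torque': array([ 1.47571547e-03, -5.44628549e+01, -2.73667377e+01,  6.44604466e-02,
        2.28203565e-02, -1.32672949e-04]), 'ee_pos': array([145.24651596, 607.31152789, 221.87773455]), 'orientation': array([-3.67924819e-01, -3.11978631e+00,  2.40014637e-03]), 'ft_force': array([-0.72554879, -0.53211531,  0.98583816]), 'moment': array([-0.0295649 ,  0.01771221, -0.00657554]), 'grasp_force': 0.0, 'width': 88.24989760818303}
weight_500 [(0.7, [235.0, 209.0, 259.0, 237.0]), (0.49, [252.0, 172.0, 266.0, 188.0]), (0.47, [246.0, 172.0, 264.0, 187.0])]
weight_200 [(0.7, [235.0, 209.0, 259.0, 237.0]), (0.49, [252.0, 172.0, 266.0, 188.0]), (0.47, [246.0, 172.0, 264.0, 187.0])]
weight_100 [(0.7, [235.0, 209.0, 259.0, 237.0]), (0.49, [252.0, 172.0, 266.0, 188.0]), (0.47, [246.0, 172.0, 264.0, 187.0])]
weight_50 [(0.7, [235.0, 209.0,
[... 761 characters left out ...]
4.0, 153.0, 287.0, 258.0])]
screw_tin [(0.86, [374.0, 226.0, 406.0, 255.0])]
{'camera_matrix': array([[420.26865142,   0.        , 316.39524755],
       [  0.        , 420.26865142, 195.10421321],
       [  0.        ,   0.        ,   1.        ]]), 'distortion': array([-0.03711268,  0.        ,  0.        ,  0.        ,  0.        ]), 'world_from_camera': array([[-1.35899965e-02,  9.83700914e-01, -1.79298144e-01,
         2.57561316e+02],
       [-9.99652131e-01, -9.31275444e-03,  2.46756816e-02,
        -2.18912761e+02],
       [ 2.26037310e-02,  1.79571114e-01,  9.83485275e-01,
         1.07162510e+03],
       [ 0.00000000e+00,  0.00000000e+00,  0.00000000e+00,
         1.00000000e+00]])}
```

View pics/top0.png

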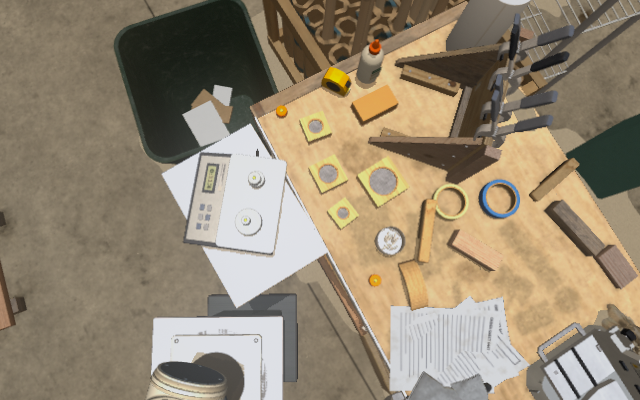

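View pics/scene0.png

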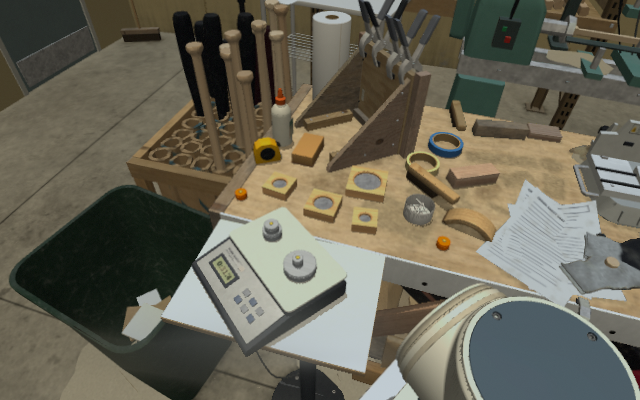

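The scale pan carries the 200 g pile at about (256,179) and the 500 g pile at about (247,222) in the top picture. The blocks are at (316,127), (327,174), (382,182) and (343,213), and the tin is at (390,240). The orange look-alikes at (281,111) and (375,281) are not meant. I'll triangulate next.

```bash
python3 - <<'E'
from h import *
for l in ['weight_500','block_500','scale','screw_tin']:
    print(l,[(round(d['score'],2),np.round(d['rect']).tolist()) for d in ctrl.look_for('scene',l)[:7]])
def tri(a,b):
    A=[];B=[]
    for cam,(u,v) in (('top',a),('scene',b)):
        p0=ray(cam,u,v,0);p1=ray(cam,u,v,100);d=(p1-p0)/np.linalg.norm(p1-p0);M=np.eye(3)-np.outer(d,d);A.append(M);B.append(M@p0)
    return np.linalg.lstsq(np.vstack(A),np.hstack(B),rcond=None)[0].round(1)
for n,a,b in [('top of 500 pile',(248,222),(299,261)),('top of 200 pile',(256,178),(272,225)),('b500',(383,181),(368,181)),('b200',(328,174),(323,205)),('b100',(316,127),(280,186)),('b50',(343,213),(365,219)),('tin',(390,241),(420,209))]: print(n,tri(a,b),ray('top',*a,24).round(1))
c=ctrl.camera_info('wrist');o=ctrl.get_obs();r=R.from_rotvec(o['orientation'])
T=np.array(c['world_from_camera']);print('cam in tool',r.inv().apply(T[:3,3]-o['ee_pos']).round(1),(r.inv().as_matrix()@T[:3,:3]).round(2).tolist(),c['camera_matrix'])
im=cv2.imread('pics/top0.png')[140:270,170:300];a=cv2.resize(im,None,fx=3,fy=3,interpolation=2)
im=cv2.imread('pics/scene0.png')[200:330,220:350];b=cv2.resize(im,None,fx=3,fy=3,interpolation=2)
cv2.imwrite('pics/crop0.png',np.hstack([a,b]))
E
```

```text
weight_500 [(0.94, [283.0, 249.0, 317.0, 278.0]), (0.69, [434.0, 237.0, 450.0, 249.0]), (0.55, [238.0, 190.0, 249.0, 202.0]), (0.49, [261.0, 228.0, 285.0, 241.0]), (0.49, [265.0, 218.0, 279.0, 232.0])]
block_500 [(0.98, [353.0, 207.0, 378.0, 233.0]), (0.95, [343.0, 167.0, 388.0, 205.0]), (0.78, [304.0, 189.0, 340.0, 222.0]), (0.78, [262.0, 172.0, 296.0, 200.0])]
scale [(0.86, [193.0, 208.0, 345.0, 358.0])]
screw_tin [(0.88, [407.0, 191.0, 434.0, 226.0]), (0.31, [265.0, 218.0, 279.0, 234.0])]
top of 500 pile [374.6 -82.   88.8] [381.9 -73.3  24. ]
top of 200 pile [ 478.1 -100.8   93. ] [494.3 -91.9  24. ]
b500 [ 482.9 -418.4   18.8] [ 483.7 -416.4   24. ]
b200 [ 505.3 -277.    10.9] [ 503.2 -275.7   24. ]
b100 [ 634.1 -247.9    7.6] [ 629.5 -246.6   24. ]
b50 [ 402.1 -313.3   13.9] [ 402.1 -311.6   24. ]
tin [ 328.4 -429.1   21. ] [ 330.2 -427.6   24. ]
cam in tool [  85.6   -1.4 -161.6] [[0.0, 0.95, 0.31], [1.0, -0.0, 0.0], [0.0, 0.31, -0.95]] [[325.72041749   0.         321.70408353]
 [  0.         325.72041749 198.34109489]
 [  0.           0.           1.        ]]
```

View pics/crop0.png

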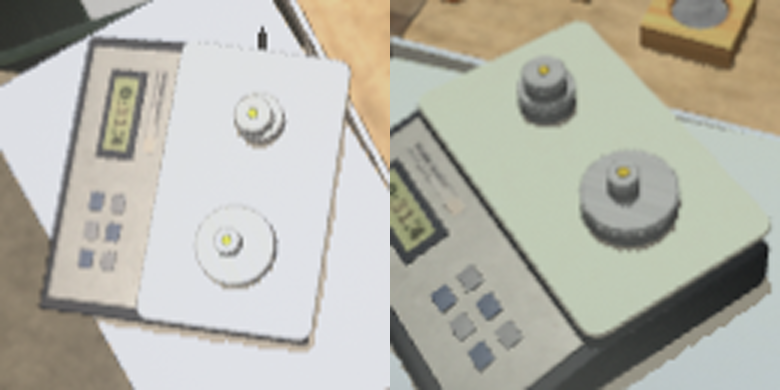

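Small plug positions show the 50 g on the 500 g (narrow disc, crop (226,240)) and the 100 g on the 200 g (crop (252,114)). Now moving to see both piles from the wrist.

```bash
python3 -m creep '[{"translation":[-440,-618,-20],"angular":[0,0,-0.235],"jaw":1},{"translation":[-440,-618,-20],"angular":[0,0,-0.235],"jaw":1},{"translation":[-440,-618,-20],"angular":[0,0,-0.235],"jaw":1},{"translation":[-440,-618,-20],"angular":[0,0,-0.235],"jaw":1},{"translation":[-440,-618,-20],"angular":[0,0,-0.235],"jaw":1},{"translation":[-440,-618,-20],"angular":[0,0,-0.235],"jaw":1},{"translation":[-440,-618,-20],"angular":[0,0,-0.235],"jaw":1},{"translation":[-440,-618,-20],"angular":[0,0,-0.235],"jaw":1}]'
python3 - <<'E'
from h import *
print(shift([430,-95,240]),ctrl.get_obs()['orientation'],ctrl.get_obs()['qpos'])
E
```

```text
t: 1.8
ee_pos: [333.2, 142.7, 236.4]
orientation: [-0.001, 3.14, 0.001]
ft_force: [1.4, 1.3, 0.8]
width: 87.6
grasp_force: 0.0
[ -96.57714568 -237.77860585   -3.57177198] [-1.25077600e-03  3.13999111e+00  8.89008932e-04] [ 3.71817862e-01 -4.18427397e-03  2.15190278e+00 -6.38862455e-05
  9.92176650e-01 -1.19974025e+00]
```

```bash
python3 -m creep '[{"translation":[-97,-238,-4],"angular":[0,0,0],"jaw":1},{"translation":[-97,-238,-4],"angular":[0,0,0],"jaw":1},{"translation":[-97,-238,-4],"angular":[0,0,0],"jaw":1},{"translation":[-97,-238,-4],"angular":[0,0,0],"jaw":1},{"translation":[-97,-238,-4],"angular":[0,0,0],"jaw":1},{"translation":[-97,-238,-4],"angular":[0,0,0],"jaw":1},{"translation":[-97,-238,-4],"angular":[0,0,0],"jaw":1},{"translation":[-97,-238,-4],"angular":[0,0,0],"jaw":1}]'
python3 - <<'E'
from h import *
look('wrist','w1')
c=ctrl.camera_info('wrist')
for l in ['weight_100','block_500']: print([(round(d['score'],2),np.round(d['rect'],1).tolist()) for d in ctrl.look_for('wrist',l)])
print(shift([430,-95,240]))
np.save('w1.npy',c,allow_pickle=True)
E
```

```text
t: 2.8
ee_pos: [429.3, -92.3, 239.9]
orientation: [0.004, -3.141, -0.0]
ft_force: [-0.2, 0.8, -0.5]
width: 87.8
grasp_force: 0.0
[(0.89, [299.0, 212.9, 329.5, 250.0]), (0.84, [325.4, 122.5, 347.4, 141.4]), (0.76, [296.6, 203.4, 333.7, 236.3]), (0.62, [300.4, 95.8, 364.7, 162.7]), (0.61, [271.2, 321.1, 285.0, 327.4])]
[(0.78, [220.8, 298.4, 241.9, 325.9]), (0.69, [132.8, 186.3, 222.2, 262.9]), (0.64, [0.0, 156.4, 122.4, 257.4]), (0.63, [94.5, 109.6, 175.7, 178.4])]
[-0.45476738 -2.22844897 -0.04694627]
```

View pics/w1.png

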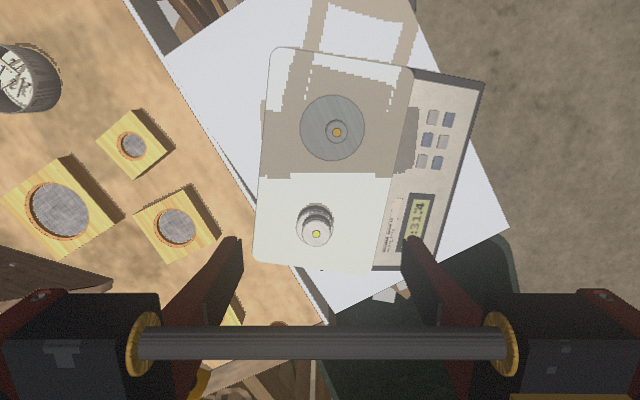

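The wrist picture shows the 50 g plug at (336,132) on the 500 g disc centred at about (332,128). The 100 g plug is at (316,234) on the 200 g. The wells of block_50 (133,145), block_200 (176,226) and block_500 (59,209) also show.

```bash
python3 - <<'E'
from h import *
W=np.load('w1.npy',allow_pickle=True).item()
C={'wrist':W,'top':None,'scene':None}
def tri(**k):
    A=[];B=[]
    for cam,(u,v) in k.items():
        p0=ray(cam,u,v,0,C[cam]);p1=ray(cam,u,v,100,C[cam]);d=(p1-p0)/np.linalg.norm(p1-p0);M=np.eye(3)-np.outer(d,d);A.append(M);B.append(M@p0)
    return np.linalg.lstsq(np.vstack(A),np.hstack(B),rcond=None)[0].round(1)
print('100',tri(wrist=(316,234),top=(254,178),scene=(271,223.7)),'50',tri(wrist=(336.5,132),top=(245.3,220),scene=(297.7,257.3)))
for z in (101,): print('100',ray('wrist',316,234,z,W),'50',ray('wrist',336.5,132,z+.3,W),'500',ray('wrist',332,128,83,W))
for n,u,v in [('b50',133,145),('b200',176,226),('b500',59,209)]: print(n,ray('wrist',u,v,16,W).round(1))
im=cv2.imread('pics/w1.png');hsv=cv2.cvtColor(im,cv2.COLOR_BGR2HSV)
m=cv2.inRange(hsv,(20,110,110),(35,255,255))[110:250,290:350]
n,_,s,c=cv2.connectedComponentsWithStats(m);print([(s[i][4],(c[i]+[290,110]).round(1).tolist()) for i in range(1,n) if s[i][4]>4])
E
```

```text
100 [477.2 -98.1 100.8] 50 [377.  -79.4 101.2]
100 [478.53480165 -99.5811481  101.        ] 50 [377.31384358 -80.62564161 101.3       ] 500 [375.60031948 -84.20614063  83.        ]
b50 [ 402.8 -316.8   16. ]
b200 [ 506.  -280.2   16. ]
b500 [ 483.3 -423.3   16. ]
[(np.int32(25), [336.4, 132.3]), (np.int32(31), [315.7, 233.5])]
```

```bash
python3 -m creep '[{"translation":[-48,-6,40],"angular":[0,0,0],"jaw":1},{"translation":[-48,-6,90],"angular":[0,0,0],"jaw":1},{"translation":[-48,-6,125],"angular":[0,0,0],"jaw":1},{"translation":[-48,-6,147],"angular":[0,0,0],"jaw":1},{"translation":[-48,-6,147],"angular":[0,0,0],"jaw":0.6},{"translation":[-48,-6,147],"angular":[0,0,0],"jaw":0.4},{"translation":[-48,-6,147],"angular":[0,0,0],"jaw":0.2},{"translation":[-48,-6,147],"angular":[0,0,0],"jaw":0.2}]'
```

```text
t: 3.95
ee_pos: [478.2, -99.7, 93.8]
orientation: [-0.0, 3.14, -0.001]
ft_force: [-0.2, -0.4, -0.3]
width: 51.1
grasp_force: 0.0
```

```bash
python3 -m creep '[{"translation":[0,0,0],"angular":[0,0,0],"jaw":0.2},{"translation":[0,0,0],"angular":[0,0,0],"jaw":0.2},{"translation":[0,0,0],"angular":[0,0,0],"jaw":0.2},{"translation":[0,0,0],"angular":[0,0,0],"jaw":0.2},{"translation":[0,0,-5],"angular":[0,0,0],"jaw":0.2},{"translation":[0,0,-30],"angular":[0,0,0],"jaw":0.2},{"translation":[-40,-40,-60],"angular":[0,0,0],"jaw":0.2},{"translation":[-80,-80,-60],"angular":[0,0,0],"jaw":0.2}]'
```

```text
t: 4.95
ee_pos: [559.9, -180.7, 155.6]
orientation: [-0.002, 3.138, -0.002]
ft_force: [-0.0, -0.0, -1.4]
width: 28.9
grasp_force: 30.0
```

```bash
python3 -m creep '[{"translation":[-35,-34,15],"angular":[0,0,0],"jaw":0.2},{"translation":[-60,-67,25],"angular":[0,0,0],"jaw":0.2},{"translation":[-72,-67,25],"angular":[0,0,0],"jaw":0.2},{"translation":[-72,-67,25],"angular":[0,0,0],"jaw":0.2},{"translation":[-72,-67,25],"angular":[0,0,0],"jaw":0.2},{"translation":[-72,-67,25],"angular":[0,0,0],"jaw":0.2},{"translation":[-72,-67,25],"angular":[0,0,0],"jaw":0.2},{"translation":[-72,-67,25],"angular":[0,0,0],"jaw":0.2}]'
python3 - <<'E'
from h import *
look('wrist','w2'); np.save('w2.npy',ctrl.camera_info('wrist'),allow_pickle=True)
print([(round(d['score'],2),np.round(d['rect'],1).tolist()) for d in ctrl.look_for('wrist','block_100')])
E
```

```text
t: 5.95
ee_pos: [629.6, -246.4, 128.1]
orientation: [-0.001, 3.141, -0.0]
ft_force: [0.4, 0.8, -1.5]
width: 29.0
grasp_force: 30.0
[(0.75, [0.0, 2.4, 191.3, 102.2]), (0.7, [211.5, 0.0, 351.1, 111.4])]
```

View pics/w2.png

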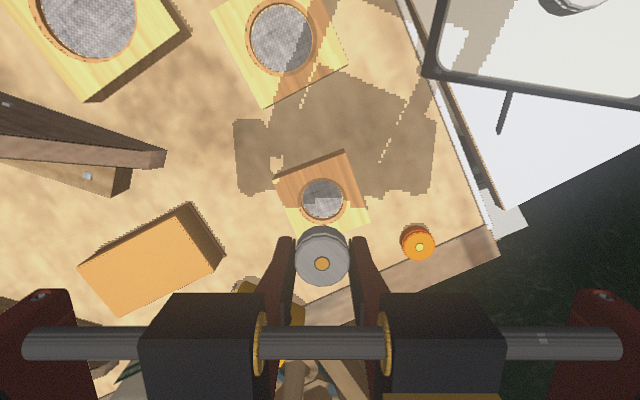

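The picture shows the held 100 g (plug at (322,264)), the target well at about (322,198), a larger well at (282,38), and the orange look-alike at (418,243), which I leave alone.

```bash
python3 - <<'E'
from h import *
W=np.load('w2.npy',allow_pickle=True).item()
im=cv2.imread('pics/w2.png').astype(int)
sat=im.max(2)-im.min(2); m=((sat<28)&(im.max(2)<235)&(im.max(2)>50)).astype(np.uint8)
for n,(x0,y0,x1,y1) in {'t':(295,172,350,226),'o':(238,2,325,80)}.items():
    s=m[y0:y1,x0:x1]; k,_,st,c=cv2.connectedComponentsWithStats(cv2.morphologyEx(s,cv2.MORPH_OPEN,np.ones((3,3)))); i=1+st[1:,4].argmax()
    b=st[i]; u0,v0=x0+b[0],y0+b[1]; u1,v1=u0+b[2],v0+b[3]; cu,cv_=(u0+u1)/2,(v0+v1)/2
    print(n,b,ray('wrist',cu,cv_,16,W).round(1),'w',ray('wrist',u0,cv_,16,W)[1]-ray('wrist',u1,cv_,16,W)[1],'h',ray('wrist',cu,v0,16,W)[0]-ray('wrist',cu,v1,16,W)[0])
print('held',ray('wrist',322,264,128.1+8,W))
E
```

```text
t [   8    9   39   36 1111] [ 633.  -247.2   16. ] w -34.47013984936848 h -33.480570617098124
o [  14    4   60   66 3054] [ 504.8 -278.2   16. ] w -45.687971255136375 h -45.51740407172832
held [ 630.02824865 -247.62537354  136.1       ]
```

```bash
python3 -m creep '[{"translation":[-2,0.5,40],"angular":[0,0,0],"jaw":0.2},{"translation":[-2,0.5,70],"angular":[0,0,0],"jaw":0.2},{"translation":[-2,0.5,86],"angular":[0,0,0],"jaw":0.2},{"translation":[-2,0.5,94],"angular":[0,0,0],"jaw":0.2},{"translation":[-2,0.5,97],"angular":[0,0,0],"jaw":0.2},{"translation":[-2,0.5,99],"angular":[0,0,0],"jaw":0.2},{"translation":[-2,0.5,100],"angular":[0,0,0],"jaw":0.2},{"translation":[-2,0.5,100],"angular":[0,0,0],"jaw":0.2}]'
```

```text
t: 7.05
ee_pos: [631.9, -246.2, 28.3]
orientation: [-0.0, 3.141, -0.0]
ft_force: [0.5, 0.2, 0.0]
width: 29.1
grasp_force: 30.0
```

```bash
python3 -m creep '[{"translation":[0,0,0.5],"angular":[0,0,0],"jaw":0.2},{"translation":[0,0,1],"angular":[0,0,0],"jaw":0.2},{"translation":[0,0,1.5],"angular":[0,0,0],"jaw":0.2},{"translation":[0,0,2],"angular":[0,0,0],"jaw":0.2},{"translation":[0,0,2],"angular":[0,0,0],"jaw":0.2},{"translation":[0,0,2],"angular":[0,0,0],"jaw":0.2},{"translation":[0,0,2],"angular":[0,0,0],"jaw":0.2},{"translation":[0,0,2],"angular":[0,0,0],"jaw":0.2}]'
```

```text
t: 8.05
ee_pos: [631.7, -246.1, 25.9]
orientation: [-0.0, 3.142, -0.0]
ft_force: [-0.6, -0.3, -1.5]
width: 28.7
grasp_force: 30.0
```

```bash
python3 -m creep '[{"translation":[0,0,0.3],"angular":[0,0,0],"jaw":0.2},{"translation":[0,0,0.6],"angular":[0,0,0],"jaw":0.2},{"translation":[0,0,0.9],"angular":[0,0,0],"jaw":0.2},{"translation":[0,0,1],"angular":[0,0,0],"jaw":0.2},{"translation":[0,0,1],"angular":[0,0,0],"jaw":0.2},{"translation":[0,0,1],"angular":[0,0,0],"jaw":0.2},{"translation":[0,0,1],"angular":[0,0,0],"jaw":0.2},{"translation":[0,0,1],"angular":[0,0,0],"jaw":0.2}]'; python3 -c "
from h import *
print(ctrl.get_obs()['ft_force'],shift([0,0,0]))"
```

```text
t: 9.05
ee_pos: [631.7, -246.1, 24.9]
orientation: [-0.0, 3.142, -0.0]
ft_force: [-0.2, -0.9, -1.4]
width: 28.9
grasp_force: 30.0
[-0.16558088 -0.92966751 -1.37873095] [631.65013012 246.15828937  24.8631434 ]
```

```bash
python3 - <<'E'
from h import *
im=look('wrist','w3'); cv2.imwrite('pics/w3c.png',cv2.resize(im[180:330,240:400,::-1],None,fx=4,fy=4,interpolation=2))
print(ctrl.get_obs()['ft_force'],ctrl.get_obs()['moment'],ctrl.get_obs()['ee_pos'])
E
```

```text
[ 0.00999644 -0.27019742 -0.44889556] [0.01882353 0.03128998 0.05015078] [ 631.6528463  -246.03482474   24.84785828]
```

View pics/w3c.png

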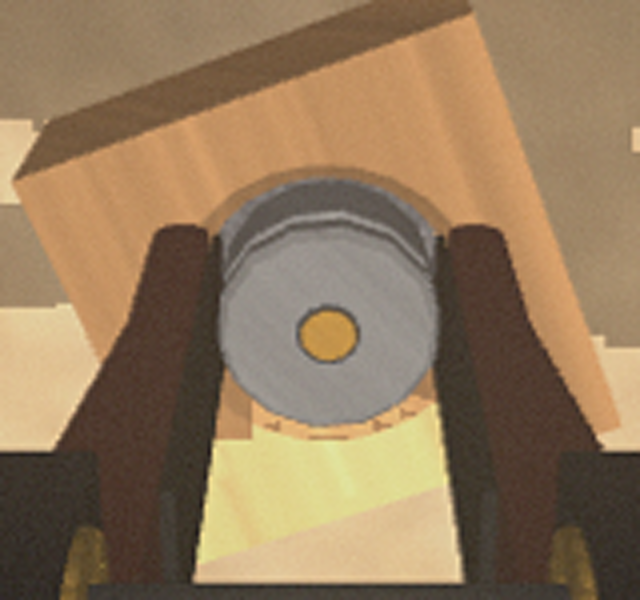

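```bash
python3 -m creep '[{"translation":[0,0,0.3],"angular":[0,0,0],"jaw":0.2},{"translation":[0,0,0.6],"angular":[0,0,0],"jaw":0.2},{"translation":[0,0,0.6],"angular":[0,0,0],"jaw":0.2},{"translation":[0,0,0.6],"angular":[0,0,0],"jaw":0.36},{"translation":[0,0,0.6],"angular":[0,0,0],"jaw":0.4},{"translation":[0,0,0.6],"angular":[0,0,0],"jaw":0.5},{"translation":[0,0,0.6],"angular":[0,0,0],"jaw":0.6},{"translation":[0,0,0.6],"angular":[0,0,0],"jaw":0.6}]'
```

```text
t: 10.1
ee_pos: [631.9, -246.1, 24.4]
orientation: [-0.0, 3.141, -0.0]
ft_force: [-0.6, -0.4, 3.6]
width: 52.5
grasp_force: 1.7
```

```bash
python3 -m creep '[{"translation":[0,0,-20],"angular":[0,0,0],"jaw":0.7},{"translation":[10,5,-70],"angular":[0,0,0],"jaw":0.7},{"translation":[50,30,-110],"angular":[0,0,0],"jaw":0.7},{"translation":[100,65,-126],"angular":[0,0,0],"jaw":0.7},{"translation":[150,98,-126],"angular":[0,0,0],"jaw":0.7},{"translation":[200,130,-126],"angular":[0,0,0],"jaw":0.7},{"translation":[240,155,-126],"angular":[0,0,0],"jaw":0.7},{"translation":[254.5,165.5,-126],"angular":[0,0,0],"jaw":0.7}]'
python3 - <<'E'
from h import *
im=look('wrist','w4'); W=ctrl.camera_info('wrist')
hsv=cv2.cvtColor(im,cv2.COLOR_RGB2HSV)
m=cv2.inRange(hsv,(18,110,90),(36,255,255))[100:330,240:400]
n,_,s,c=cv2.connectedComponentsWithStats(m);print([(s[i][4],(c[i]+[240,100]).round(1).tolist(),ray('wrist',*(c[i]+[240,100]),101.3,W).round(1)) for i in range(1,n) if s[i][4]>12])
print(ctrl.get_obs()['ee_pos'])
t=look('top','t4'); cv2.imwrite('pics/t4c.png',np.hstack([im[80:300,200:440,::-1],cv2.resize(t[100:155,290:350,::-1],(240,220))]))
E
```

```text
t: 11.1
ee_pos: [374.9, -79.5, 150.9]
orientation: [0.001, -3.141, -0.0]
ft_force: [0.6, 0.6, 0.0]
width: 61.3
grasp_force: 0.0
[(np.int32(25), [321.8, 225.1], array([376.5, -80.4, 101.3]))]
[374.40492055 -79.12687286 150.6861183 ]
```

View pics/t4c.png

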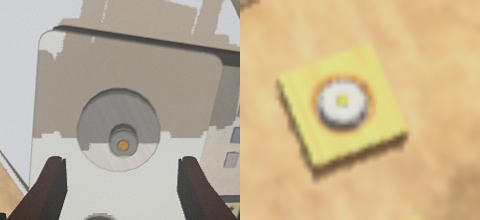

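The 100 g sits centred in its well (top view), and the 50 g plug is under the gripper. Now I'll grasp the 50 g.

```bash
python3 -m creep '[{"translation":[0,0,30],"angular":[0,0,0],"jaw":0.5},{"translation":[0,0,48],"angular":[0,0,0],"jaw":0.5},{"translation":[0,0,56.5],"angular":[0,0,0],"jaw":0.4},{"translation":[0,0,56.5],"angular":[0,0,0],"jaw":0.3},{"translation":[0,0,56.5],"angular":[0,0,0],"jaw":0.1},{"translation":[0,0,56.5],"angular":[0,0,0],"jaw":0.1},{"translation":[0,0,56.5],"angular":[0,0,0],"jaw":0.1},{"translation":[0,0,56.5],"angular":[0,0,0],"jaw":0.1}]'
```

```text
t: 12.2
ee_pos: [377.4, -80.7, 94.1]
orientation: [-0.0, 3.141, -0.0]
ft_force: [-0.2, -1.3, 2.8]
width: 19.8
grasp_force: 30.0
```

```bash
python3 -m creep '[{"translation":[0,0,-5],"angular":[0,0,0],"jaw":0.1},{"translation":[0,0,-30],"angular":[0,0,0],"jaw":0.1},{"translation":[-3,-30,-50],"angular":[0,0,0],"jaw":0.1},{"translation":[-8,-80,-50],"angular":[0,0,0],"jaw":0.1},{"translation":[-14,-135,-50],"angular":[0,0,0],"jaw":0.1},{"translation":[-20,-190,-45],"angular":[0,0,0],"jaw":0.1},{"translation":[-25,-234,-40],"angular":[0,0,0],"jaw":0.1},{"translation":[-25,-234,-36],"angular":[0,0,0],"jaw":0.1}]'
python3 -m creep '[{"translation":[0,0,0],"angular":[0,0,0],"jaw":0.1},{"translation":[0,0,0],"angular":[0,0,0],"jaw":0.1},{"translation":[0,0,0],"angular":[0,0,0],"jaw":0.1},{"translation":[0,0,0],"angular":[0,0,0],"jaw":0.1},{"translation":[0,0,0],"angular":[0,0,0],"jaw":0.1},{"translation":[0,0,0],"angular":[0,0,0],"jaw":0.1},{"translation":[0,0,0],"angular":[0,0,0],"jaw":0.1},{"translation":[0,0,0],"angular":[0,0,0],"jaw":0.1}]'
python3 - <<'E'
from h import *
im=look('wrist','w5'); W=ctrl.camera_info('wrist'); np.save('w5.npy',W,allow_pickle=True)
cv2.imwrite('pics/w5c.png',cv2.resize(im[100:300,200:440,::-1],None,fx=3,fy=3))
print([(round(d['score'],2),np.round(d['rect'],1).tolist()) for d in ctrl.look_for('wrist','block_50')])
E
```

```text
t: 13.2
ee_pos: [402.6, -317.4, 129.9]
orientation: [0.005, 3.14, -0.002]
ft_force: [0.4, 0.4, -0.8]
width: 19.7
grasp_force: 30.0
t: 14.2
ee_pos: [402.1, -314.6, 129.7]
orientation: [0.0, -3.142, -0.0]
ft_force: [-0.1, -0.1, 0.2]
width: 20.0
grasp_force: 30.0
[(0.96, [278.2, 148.8, 372.1, 229.8]), (0.83, [309.6, 243.0, 404.6, 325.3]), (0.71, [136.0, 206.2, 276.4, 310.3]), (0.5, [346.0, 369.4, 356.7, 397.8])]
```

View pics/w5c.png

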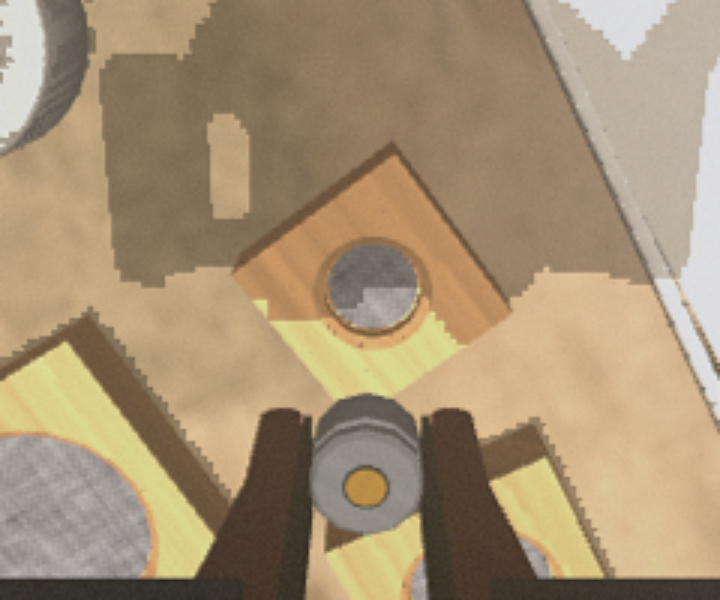

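The picture shows the block_50 well with its mouth centred at crop (374,292), the held 50 g with plug at (366,487), and the tin well clear at top left.

```bash
python3 - <<'E'
from h import *
W=np.load('w5.npy',allow_pickle=True).item()
print('mouth',ray('wrist',324.7,197.5,24,W),'felt',ray('wrist',324.3,195.7,16,W),'held',ray('wrist',322,262.3,129.7+7.8,W),shift([0,0,0]))
E
```

```text
mouth [ 402.05707907 -313.5105458    24.        ] felt [ 402.94958494 -313.80138407   16.        ] held [ 401.70866187 -315.80928083  137.5       ] [402.0915734  314.65064303 129.7600064 ]
```

```bash
python3 -m creep '[{"translation":[-0.5,1.5,40],"angular":[0,0,0],"jaw":0.1},{"translation":[-0.5,1.5,72],"angular":[0,0,0],"jaw":0.1},{"translation":[-0.5,1.5,88],"angular":[0,0,0],"jaw":0.1},{"translation":[-0.5,1.5,95],"angular":[0,0,0],"jaw":0.1},{"translation":[-0.5,1.5,99],"angular":[0,0,0],"jaw":0.1},{"translation":[-0.5,1.5,101],"angular":[0,0,0],"jaw":0.1},{"translation":[-0.5,1.5,102],"angular":[0,0,0],"jaw":0.1},{"translation":[-0.5,1.5,102.5],"angular":[0,0,0],"jaw":0.1}]'
python3 -m creep '[{"translation":[0,0,0.3],"angular":[0,0,0],"jaw":0.1},{"translation":[0,0,0.6],"angular":[0,0,0],"jaw":0.1},{"translation":[0,0,0.9],"angular":[0,0,0],"jaw":0.1},{"translation":[0,0,1.2],"angular":[0,0,0],"jaw":0.1},{"translation":[0,0,1.2],"angular":[0,0,0],"jaw":0.1},{"translation":[0,0,1.2],"angular":[0,0,0],"jaw":0.1},{"translation":[0,0,1.2],"angular":[0,0,0],"jaw":0.1},{"translation":[0,0,1.2],"angular":[0,0,0],"jaw":0.1}]'
```

```text
t: 15.3
ee_pos: [402.9, -313.3, 27.6]
orientation: [-0.0, 3.141, -0.001]
ft_force: [-0.0, -0.3, -0.3]
width: 20.0
grasp_force: 30.0
t: 16.3
ee_pos: [402.7, -313.1, 26.1]
orientation: [-0.0, 3.142, -0.0]
ft_force: [0.5, 0.2, -0.4]
width: 20.3
grasp_force: 30.0
```

```bash
python3 -m creep '[{"translation":[0,0,0.3],"angular":[0,0,0],"jaw":0.1},{"translation":[0,0,0.6],"angular":[0,0,0],"jaw":0.1},{"translation":[0,0,0.9],"angular":[0,0,0],"jaw":0.1},{"translation":[0,0,0.9],"angular":[0,0,0],"jaw":0.1},{"translation":[0,0,0.9],"angular":[0,0,0],"jaw":0.1},{"translation":[0,0,0.9],"angular":[0,0,0],"jaw":0.1},{"translation":[0,0,0.9],"angular":[0,0,0],"jaw":0.1},{"translation":[0,0,0.9],"angular":[0,0,0],"jaw":0.1}]'
```

```text
t: 17.3
ee_pos: [402.7, -313.1, 25.6]
orientation: [-0.0, 3.141, -0.0]
ft_force: [-0.1, 1.1, 5.3]
width: 19.8
grasp_force: 30.0
```

```bash
python3 -m creep '[{"translation":[0,0,0],"angular":[0,0,0],"jaw":0.3},{"translation":[0,0,0],"angular":[0,0,0],"jaw":0.5},{"translation":[0,0,-20],"angular":[0,0,0],"jaw":0.8},{"translation":[0,0,-80],"angular":[0,0,0],"jaw":1},{"translation":[5,50,-125],"angular":[0,0,0],"jaw":1},{"translation":[12,110,-125],"angular":[0,0,0],"jaw":1},{"translation":[20,170,-125],"angular":[0,0,0],"jaw":1},{"translation":[27,230,-125],"angular":[0,0,0],"jaw":1}]'
python3 -m creep '[{"translation":[0,0,0],"angular":[0,0,0],"jaw":1},{"translation":[0,0,0],"angular":[0,0,0],"jaw":1},{"translation":[0,0,0],"angular":[0,0,0],"jaw":1},{"translation":[0,0,0],"angular":[0,0,0],"jaw":1},{"translation":[0,0,0],"angular":[0,0,0],"jaw":1},{"translation":[0,0,0],"angular":[0,0,0],"jaw":1},{"translation":[0,0,0],"angular":[0,0,0],"jaw":1},{"translation":[0,0,0],"angular":[0,0,0],"jaw":1}]'
python3 - <<'E'
from h import *
im=look('wrist','w6'); W=ctrl.camera_info('wrist')
hsv=cv2.cvtColor(im,cv2.COLOR_RGB2HSV)
m=cv2.inRange(hsv,(18,110,90),(36,255,255))[100:330,240:400]
n,_,s,c=cv2.connectedComponentsWithStats(m);print([(s[i][4],(c[i]+[240,100]).round(1).tolist(),ray('wrist',*(c[i]+[240,100]),83,W).round(1)) for i in range(1,n) if s[i][4]>9])
print([(round(d['score'],2),np.round(d['rect'],1).tolist()) for d in ctrl.look_for('wrist','weight_500')],ctrl.get_obs()['ee_pos'])
t=look('top','t6'); cv2.imwrite('pics/t6c.png',np.hstack([im[80:360,120:440,::-1],cv2.resize(t[195:235,325:365,::-1],(280,280))]))
E
```

```text
t: 18.3
ee_pos: [375.2, -81.5, 150.4]
orientation: [0.001, 3.141, -0.0]
ft_force: [1.2, 1.3, -0.6]
width: 87.4
grasp_force: 0.0
t: 19.3
ee_pos: [375.6, -83.1, 150.2]
orientation: [0.0, -3.142, -0.0]
ft_force: [0.1, 0.4, -0.3]
width: 87.7
grasp_force: 0.0
[(np.int32(32), [322.3, 214.5], array([376.6, -84. ,  83. ]))]
[(0.69, [61.8, 207.0, 94.6, 228.4]), (0.67, [278.4, 169.2, 363.6, 254.3]), (0.64, [277.7, 294.9, 326.3, 325.8]), (0.47, [185.1, 392.6, 198.3, 400.0])] [375.63376735 -83.0300985  150.16497937]
```

View pics/t6c.png

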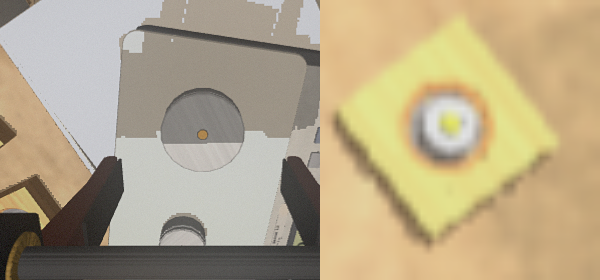

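The 50 g sits in its well, and the 500 g plug is under the gripper at (322,214). Now I'll grasp the 500 g.

```bash
python3 -m creep '[{"translation":[-1,0,35],"angular":[0,0,0],"jaw":1},{"translation":[-1,0,58],"angular":[0,0,0],"jaw":1},{"translation":[-1,0,70],"angular":[0,0,0],"jaw":1},{"translation":[-1,0,75.5],"angular":[0,0,0],"jaw":1},{"translation":[-1,0,75.5],"angular":[0,0,0],"jaw":0.8},{"translation":[-1,0,75.5],"angular":[0,0,0],"jaw":0.6},{"translation":[-1,0,75.5],"angular":[0,0,0],"jaw":0.6},{"translation":[-1,0,75.5],"angular":[0,0,0],"jaw":0.6}]'
```

```text
t: 20.45
ee_pos: [377.1, -83.1, 75.2]
orientation: [-0.0, 3.14, -0.0]
ft_force: [-0.7, 1.8, 7.0]
width: 62.8
grasp_force: 30.0
```

```bash
python3 -m creep '[{"translation":[0,0,-4],"angular":[0,0,0],"jaw":0.6},{"translation":[0,0,-25],"angular":[0,0,0],"jaw":0.6},{"translation":[0,-20,-55],"angular":[0,0,0],"jaw":0.6},{"translation":[-15,-70,-60],"angular":[0,0,0],"jaw":0.6},{"translation":[-32,-125,-60],"angular":[0,0,0],"jaw":0.6},{"translation":[-50,-180,-60],"angular":[0,0,0],"jaw":0.6},{"translation":[-68,-235,-60],"angular":[0,0,0],"jaw":0.6},{"translation":[-85,-285,-60],"angular":[0,0,0],"jaw":0.6}]'
python3 -m creep '[{"translation":[-14,-35,0],"angular":[0,0,0],"jaw":0.6},{"translation":[-21,-50,0],"angular":[0,0,0],"jaw":0.6},{"translation":[-21,-50,0],"angular":[0,0,0],"jaw":0.6},{"translation":[-21,-50,0],"angular":[0,0,0],"jaw":0.6},{"translation":[-21,-50,0],"angular":[0,0,0],"jaw":0.6},{"translation":[-21,-50,0],"angular":[0,0,0],"jaw":0.6},{"translation":[-21,-50,0],"angular":[0,0,0],"jaw":0.6},{"translation":[-21,-50,0],"angular":[0,0,0],"jaw":0.6}]'
python3 - <<'E'
from h import *
im=look('wrist','w7'); W=ctrl.camera_info('wrist'); np.save('w7.npy',W,allow_pickle=True); print(ctrl.get_obs()['ee_pos'])
E
```

```text
t: 21.45
ee_pos: [461.3, -369.7, 134.1]
orientation: [-0.001, -3.14, -0.001]
ft_force: [0.3, -0.1, -5.2]
width: 63.1
grasp_force: 30.0
t: 22.45
ee_pos: [482.7, -418.0, 134.7]
orientation: [-0.0, 3.142, -0.0]
ft_force: [-0.1, -0.7, -4.9]
width: 62.5
grasp_force: 30.0
[ 482.70976477 -417.99583132  134.70841844]
```

View pics/w7.png

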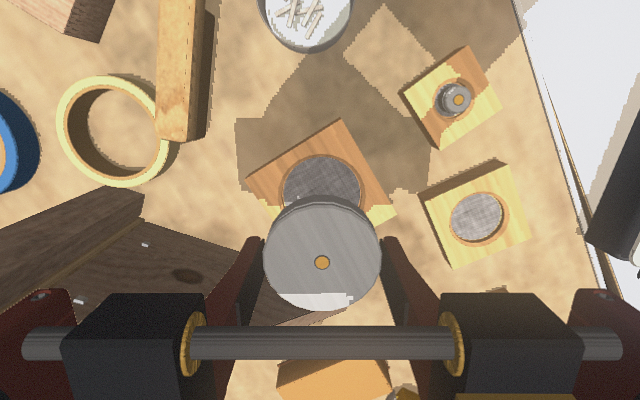

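The held 500 g (plug (322,262)) covers part of the block_500 well. The well's rim runs from about x=280 to 362, and the block's top corners are at about (245,180), (341,119) and (396,213).

```bash
python3 - <<'E'
from h import *
W=np.load('w7.npy',allow_pickle=True).item()
g=cv2.imread('pics/w7.png',0)
c=cv2.cornerSubPix(g,np.float32([[245,180],[341,119],[396,213]]).reshape(-1,1,2),(6,6),(-1,-1),(3,30,.01))[:,0]; print(c)
P=[ray('wrist',*p,24,W) for p in c]; print(np.round(P,1),np.linalg.norm(P[0]-P[1]),np.linalg.norm(P[1]-P[2]),'ctr',(P[0]+P[2])/2)
# rim: felt top edge profile
im=cv2.imread('pics/w7.png').astype(int);sat=im.max(2)-im.min(2)
for r in (165,175,185): 
    x=np.where(sat[r,265:380]<35)[0]+265; print(r,x.min(),x.max())
print(ray('wrist',321,152,24,W),ray('wrist',321.5,190,16,W),'held',ray('wrist',322,262,134.7+9,W))
E
```

```text
[[245.      180.     ]
 [340.41412 118.10756]
 [396.32498 214.34016]]
[[ 468.4 -485.7   24. ]
 [ 416.4 -404.3   24. ]
 [ 500.  -352.9   24. ]] 96.6274856880286 98.14299986223338 ctr [ 484.18816159 -419.31057906   24.        ]
165 298 345
175 289 354
185 285 358
[ 444.07795136 -420.11395026   24.        ] [ 479.72704162 -419.70420243   16.        ] held [ 481.41534251 -419.21253817  143.7       ]
```

```bash
python3 -m creep '[{"translation":[-2,-0.5,40],"angular":[0,0,0],"jaw":0.6},{"translation":[-2,-0.5,74],"angular":[0,0,0],"jaw":0.6},{"translation":[-2,-0.5,90],"angular":[0,0,0],"jaw":0.6},{"translation":[-2,-0.5,97],"angular":[0,0,0],"jaw":0.6},{"translation":[-2,-0.5,101],"angular":[0,0,0],"jaw":0.6},{"translation":[-2,-0.5,104],"angular":[0,0,0],"jaw":0.6},{"translation":[-2,-0.5,105.5],"angular":[0,0,0],"jaw":0.6},{"translation":[-2,-0.5,106],"angular":[0,0,0],"jaw":0.6}]'
python3 -m creep '[{"translation":[0,0,0.3],"angular":[0,0,0],"jaw":0.6},{"translation":[0,0,0.6],"angular":[0,0,0],"jaw":0.6},{"translation":[0,0,0.9],"angular":[0,0,0],"jaw":0.6},{"translation":[0,0,1.1],"angular":[0,0,0],"jaw":0.6},{"translation":[0,0,1.1],"angular":[0,0,0],"jaw":0.6},{"translation":[0,0,1.1],"angular":[0,0,0],"jaw":0.6},{"translation":[0,0,1.1],"angular":[0,0,0],"jaw":0.6},{"translation":[0,0,1.1],"angular":[0,0,0],"jaw":0.6}]'
```

```text
t: 23.5
ee_pos: [484.9, -418.8, 29.0]
orientation: [-0.0, 3.141, -0.001]
ft_force: [0.9, 0.1, -5.1]
width: 62.7
grasp_force: 30.0
t: 24.5
ee_pos: [484.7, -418.6, 27.5]
orientation: [0.0, -3.142, 0.0]
ft_force: [0.2, 0.8, -4.8]
width: 62.8
grasp_force: 30.0
```

```bash
python3 -m creep '[{"translation":[0,0,0.2],"angular":[0,0,0],"jaw":0.6},{"translation":[0,0,0.4],"angular":[0,0,0],"jaw":0.6},{"translation":[0,0,0.6],"angular":[0,0,0],"jaw":0.6},{"translation":[0,0,0.8],"angular":[0,0,0],"jaw":0.6},{"translation":[0,0,0.9],"angular":[0,0,0],"jaw":0.6},{"translation":[0,0,0.9],"angular":[0,0,0],"jaw":0.6},{"translation":[0,0,0.9],"angular":[0,0,0],"jaw":0.6},{"translation":[0,0,0.9],"angular":[0,0,0],"jaw":0.6}]'
```

```text
t: 25.5
ee_pos: [484.7, -418.5, 26.7]
orientation: [0.0, -3.142, -0.0]
ft_force: [-1.0, 0.1, -2.7]
width: 62.9
grasp_force: 30.0
```

```bash
python3 -m creep '[{"translation":[0,0,0.2],"angular":[0,0,0],"jaw":0.6},{"translation":[0,0,0.4],"angular":[0,0,0],"jaw":0.6},{"translation":[0,0,0.5],"angular":[0,0,0],"jaw":0.6},{"translation":[0,0,0.5],"angular":[0,0,0],"jaw":0.6},{"translation":[0,0,0.5],"angular":[0,0,0],"jaw":0.6},{"translation":[0,0,0.5],"angular":[0,0,0],"jaw":0.6},{"translation":[0,0,0.5],"angular":[0,0,0],"jaw":0.6},{"translation":[0,0,0.5],"angular":[0,0,0],"jaw":0.6}]'
```

```text
t: 26.5
ee_pos: [484.7, -418.6, 26.7]
orientation: [-0.0, 3.142, -0.0]
ft_force: [-2.7, 2.5, 5.8]
width: 62.6
grasp_force: 30.0
```

```bash
python3 -m creep '[{"translation":[0,0,0],"angular":[0,0,0],"jaw":0.85},{"translation":[0,0,0],"angular":[0,0,0],"jaw":1},{"translation":[0,0,-2],"angular":[0,0,0],"jaw":1},{"translation":[0,0,-30],"angular":[0,0,0],"jaw":1},{"translation":[0,0,-80],"angular":[0,0,0],"jaw":1},{"translation":[2,50,-124],"angular":[0,0,0],"jaw":1},{"translation":[3,105,-124],"angular":[0,0,0],"jaw":1},{"translation":[4,160,-124],"angular":[0,0,0],"jaw":1}]'
python3 -m creep '[{"translation":[1,50,0],"angular":[0,0,0],"jaw":1},{"translation":[2,105,0],"angular":[0,0,0],"jaw":1},{"translation":[3,145,0],"angular":[0,0,0],"jaw":0.9},{"translation":[3,159,0],"angular":[0,0,0],"jaw":0.9},{"translation":[3,159,0],"angular":[0,0,0],"jaw":0.9},{"translation":[3,159,0],"angular":[0,0,0],"jaw":0.9},{"translation":[3,159,0],"angular":[0,0,0],"jaw":0.9},{"translation":[3,159,0],"angular":[0,0,0],"jaw":0.9}]'
python3 - <<'E'
from h import *
im=look('wrist','w8'); W=ctrl.camera_info('wrist')
hsv=cv2.cvtColor(im,cv2.COLOR_RGB2HSV)
m=cv2.inRange(hsv,(18,110,90),(36,255,255))[140:330,240:400]
n,_,s,c=cv2.connectedComponentsWithStats(m);print([(s[i][4],(c[i]+[240,140]).round(1).tolist(),ray('wrist',*(c[i]+[240,140]),83,W).round(1)) for i in range(1,n) if s[i][4]>9])
print([(round(d['score'],2),np.round(d['rect'],1).tolist()) for d in ctrl.look_for('wrist','weight_200')],ctrl.get_obs()['ee_pos'])
t=look('top','t8'); cv2.imwrite('pics/t8c.png',np.hstack([im[80:360,200:440,::-1],cv2.resize(t[150:215,350:415,::-1],(280,280))]))
E
```

```text
t: 27.5
ee_pos: [481.0, -257.4, 151.3]
orientation: [0.001, 3.139, -0.002]
ft_force: [0.4, 1.1, -0.6]
width: 87.9
grasp_force: 0.0
t: 28.5
ee_pos: [477.6, -100.3, 150.1]
orientation: [-0.002, -3.142, 0.0]
ft_force: [0.3, -0.9, -0.1]
width: 78.8
grasp_force: 0.0
[(np.int32(40), [321.9, 216.2], array([ 479.8, -101.5,   83. ]))]
[(0.71, [50.1, 92.5, 89.5, 117.2]), (0.62, [0.0, 170.7, 20.7, 226.8]), (0.6, [297.0, 181.6, 350.5, 240.5]), (0.46, [262.4, 360.1, 287.8, 371.6])] [ 477.61092636 -100.0367105   150.0992282 ]
```

View pics/t8c.png

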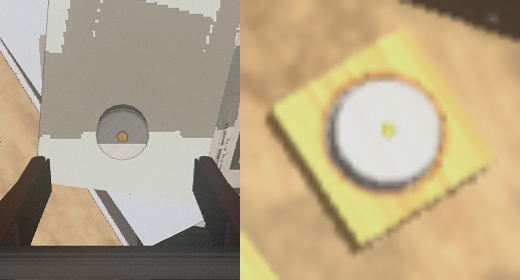

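The 500 g sits in its well and the 200 g plug is at (322,216). Now I'll grasp the 200 g.

```bash
python3 -m creep '[{"translation":[-2,-0.3,35],"angular":[0,0,0],"jaw":0.8},{"translation":[-2,-0.3,58],"angular":[0,0,0],"jaw":0.75},{"translation":[-2,-0.3,70],"angular":[0,0,0],"jaw":0.7},{"translation":[-2,-0.3,75.5],"angular":[0,0,0],"jaw":0.65},{"translation":[-2,-0.3,75.5],"angular":[0,0,0],"jaw":0.4},{"translation":[-2,-0.3,75.5],"angular":[0,0,0],"jaw":0.35},{"translation":[-2,-0.3,75.5],"angular":[0,0,0],"jaw":0.35},{"translation":[-2,-0.3,75.5],"angular":[0,0,0],"jaw":0.35}]'
python3 -m creep '[{"translation":[0,0,0],"angular":[0,0,0],"jaw":0.35},{"translation":[0,0,-4],"angular":[0,0,0],"jaw":0.35},{"translation":[0,0,-25],"angular":[0,0,0],"jaw":0.35},{"translation":[0,-20,-55],"angular":[0,0,0],"jaw":0.35},{"translation":[-5,-65,-58],"angular":[0,0,0],"jaw":0.35},{"translation":[-15,-115,-58],"angular":[0,0,0],"jaw":0.35},{"translation":[-22,-155,-58],"angular":[0,0,0],"jaw":0.35},{"translation":[-25,-177,-58],"angular":[0,0,0],"jaw":0.35}]'
python3 -m creep '[{"translation":[0,0,0],"angular":[0,0,0],"jaw":0.35},{"translation":[0,0,0],"angular":[0,0,0],"jaw":0.35},{"translation":[0,0,0],"angular":[0,0,0],"jaw":0.35},{"translation":[0,0,0],"angular":[0,0,0],"jaw":0.35},{"translation":[0,0,0],"angular":[0,0,0],"jaw":0.35},{"translation":[0,0,0],"angular":[0,0,0],"jaw":0.35},{"translation":[0,0,0],"angular":[0,0,0],"jaw":0.35},{"translation":[0,0,0],"angular":[0,0,0],"jaw":0.35}]'
python3 - <<'E'
from h import *
im=look('wrist','w9'); W=ctrl.camera_info('wrist'); np.save('w9.npy',W,allow_pickle=True); print(ctrl.get_obs()['ee_pos'])
cv2.imwrite('pics/w9c.png',cv2.resize(im[100:300,200:440,::-1],None,fx=3,fy=3))
E
```

```text
t: 29.65
ee_pos: [480.2, -100.0, 75.3]
orientation: [-0.0, 3.14, -0.0]
ft_force: [-0.4, -0.7, 5.1]
width: 39.5
grasp_force: 30.0
t: 30.65
ee_pos: [504.6, -278.5, 132.5]
orientation: [-0.002, -3.141, -0.0]
ft_force: [-1.1, -0.1, -2.8]
width: 39.6
grasp_force: 30.0
t: 31.65
ee_pos: [504.7, -276.9, 132.7]
orientation: [0.0, -3.142, -0.0]
ft_force: [0.6, 0.7, -1.2]
width: 39.3
grasp_force: 30.0
[ 504.65612983 -276.92419476  132.64415003]
```

View pics/w9c.png

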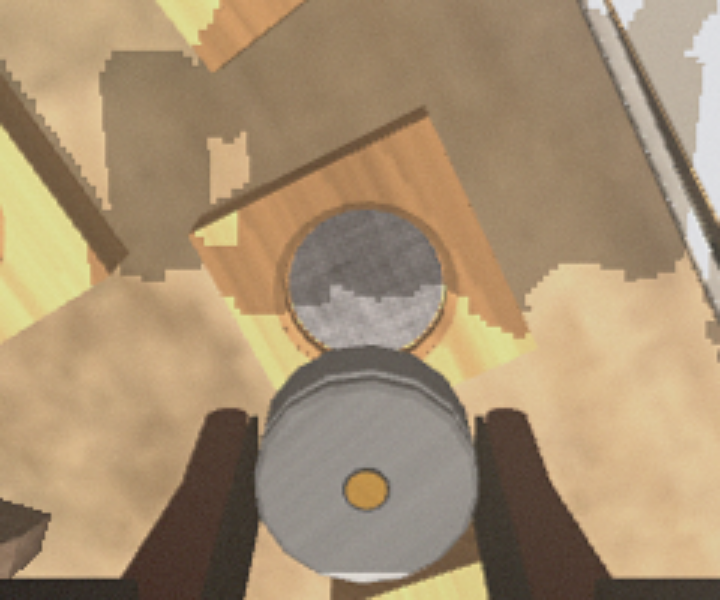

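The picture shows the block_200 well with its mouth from 276 to 456 and top edge at 203 (crop), and the held 200 g plug at (366,490).

```bash
python3 - <<'E'
from h import *
W=np.load('w9.npy',allow_pickle=True).item()
f=lambda x,y,z:ray('wrist',200+x/3,100+y/3,z,W).round(1)
print('top',f(366,203,24),'lr',f(276,285,24),f(456,285,24),'ctr corners',(f(190,235,24)+f(533,345,24))/2,'held',f(366,490,132.6+9))
E
```

```text
top [ 479.  -278.1   24. ] lr [ 503.2 -304.2   24. ] [ 503.2 -252.1   24. ] ctr corners [ 505.05 -278.55   24.  ] held [ 504.2 -278.1  141.6]
```

```bash
python3 -m creep '[{"translation":[-1,0,40],"angular":[0,0,0],"jaw":0.35},{"translation":[-1,0,74],"angular":[0,0,0],"jaw":0.35},{"translation":[-1,0,90],"angular":[0,0,0],"jaw":0.35},{"translation":[-1,0,97],"angular":[0,0,0],"jaw":0.35},{"translation":[-1,0,101],"angular":[0,0,0],"jaw":0.35},{"translation":[-1,0,103.5],"angular":[0,0,0],"jaw":0.35},{"translation":[-1,0,104.5],"angular":[0,0,0],"jaw":0.35},{"translation":[-1,0,104.5],"angular":[0,0,0],"jaw":0.35}]'
python3 -m creep '[{"translation":[0,0,0.3],"angular":[0,0,0],"jaw":0.35},{"translation":[0,0,0.6],"angular":[0,0,0],"jaw":0.35},{"translation":[0,0,0.9],"angular":[0,0,0],"jaw":0.35},{"translation":[0,0,1.1],"angular":[0,0,0],"jaw":0.35},{"translation":[0,0,1.3],"angular":[0,0,0],"jaw":0.35},{"translation":[0,0,1.3],"angular":[0,0,0],"jaw":0.35},{"translation":[0,0,1.3],"angular":[0,0,0],"jaw":0.35},{"translation":[0,0,1.3],"angular":[0,0,0],"jaw":0.35}]'
```

```text
t: 32.7
ee_pos: [505.9, -277.0, 28.6]
orientation: [-0.0, 3.141, -0.001]
ft_force: [1.0, -1.1, -2.4]
width: 39.4
grasp_force: 30.0
t: 33.7
ee_pos: [505.7, -276.8, 26.9]
orientation: [0.0, -3.142, -0.0]
ft_force: [-0.1, 0.5, -0.6]
width: 39.1
grasp_force: 30.0
```

```bash
python3 -m creep '[{"translation":[0,0,0.2],"angular":[0,0,0],"jaw":0.35},{"translation":[0,0,0.4],"angular":[0,0,0],"jaw":0.35},{"translation":[0,0,0.5],"angular":[0,0,0],"jaw":0.35},{"translation":[0,0,0.5],"angular":[0,0,0],"jaw":0.35},{"translation":[0,0,0.5],"angular":[0,0,0],"jaw":0.35},{"translation":[0,0,0.5],"angular":[0,0,0],"jaw":0.35},{"translation":[0,0,0.5],"angular":[0,0,0],"jaw":0.35},{"translation":[0,0,0.5],"angular":[0,0,0],"jaw":0.35}]'
```

```text
t: 34.7
ee_pos: [505.7, -276.9, 26.8]
orientation: [-0.0, 3.142, -0.0]
ft_force: [-1.6, 1.3, 5.5]
width: 39.3
grasp_force: 30.0
```

Contact is firm, so I'll release, rise to about 250 mm over the blocks, and check them all.

```bash
python3 -m creep '[{"translation":[0,0,0],"angular":[0,0,0],"jaw":0.55},{"translation":[0,0,0],"angular":[0,0,0],"jaw":0.7},{"translation":[0,0,-2],"angular":[0,0,0],"jaw":0.7},{"translation":[0,0,-30],"angular":[0,0,0],"jaw":0.7},{"translation":[0,0,-80],"angular":[0,0,0],"jaw":0.7},{"translation":[0,0,-135],"angular":[0,0,0],"jaw":0.7},{"translation":[0,0,-190],"angular":[0,0,0],"jaw":0.7},{"translation":[0,-20,-230],"angular":[0,0,0],"jaw":0.7}]'
python3 - <<'E'
from h import *
im=look('wrist','w10')
crops=[cv2.resize(im[y:y+h,x:x+h,::-1],(10,10)) for x,y,h in []]
t=look('top','t10'); cv2.imwrite('pics/fin.png',np.vstack([cv2.resize(t[105:265,290:420,::-1],None,fx=1.9,fy=1.9,interpolation=2).copy()[:300,:], np.zeros((0,247,3),np.uint8)]))
a=cv2.resize(t[105:265,290:420,::-1],(455,560),interpolation=2); cv2.imwrite('pics/fin.png',a)
print(ctrl.get_obs()['ee_pos'])
E
```

```text
t: 35.7
ee_pos: [506.1, -296.5, 259.2]
orientation: [-0.003, 3.14, -0.002]
ft_force: [1.2, -0.4, -0.3]
width: 61.6
grasp_force: 0.0
[ 508.12878243 -299.53193305  261.7764295 ]
```

View pics/w10.png

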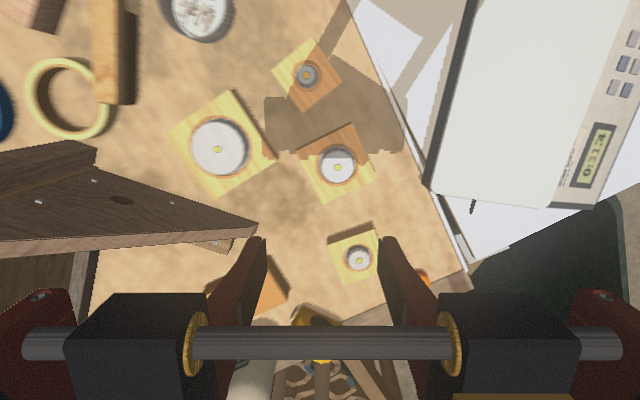

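View pics/fin.png

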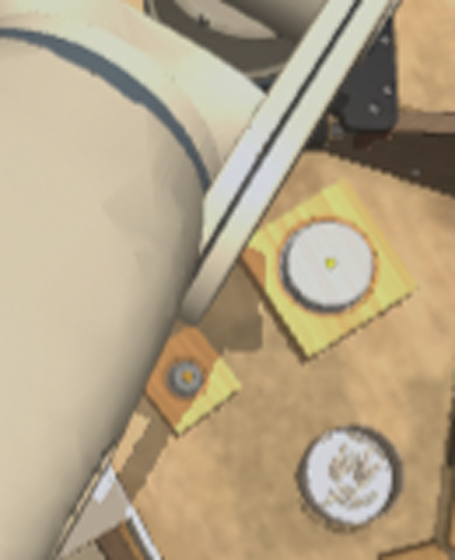

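All four weights sit in their own wells: in the wrist view 500 g at (217,149), 200 g at (337,167), 50 g at (306,75) and 100 g at (358,258). The tin stands where it was, so I'm handing in.

```bash
python3 -c "
from workcell import ctrl
print(ctrl.close_job())"
```

```text
the job is handed in; nothing more can be done
None
```

I put all four check weights away in their own wells, left the tin of screws untouched, and handed the job in after about 36 s of the 96 s allowed; the hand-in returned no verdict.

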